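# Bolt the larger tool case shut

### The arm

A 7-joint arm with a two-finger parallel gripper is mounted at the origin on a cart in front of the work surface, level with it; the furniture and walls round the work are solid. World frame = base frame: x ahead of the robot, y to its left, z up, the work surface at z = 0. Lengths are in mm, angles in rad, forces in N, time in s.
With the tool pointing down it reaches from about 425 to 875 mm from the base axis. Payload 8.4 kg.
Tool frame: the origin (TCP) lies on the centre line of the jaws, within the pads' length; the fingertips stand 11 mm ahead of it and the grasp point (between the pads) lies 8 mm behind it (env.tcp_to_tips is the y of the fingertips in the tool frame, in mm); y points along the fingers, x is the direction in which the jaws open and shut, and the axes are right-handed (so a half turn about y gives the same grasp; the last joint's range is limited). The gripper opens to 87 mm and grips with 3 to 60 N. Pads are 19 mm wide; open, the fingers measure 117 mm over their backs; the gripper's body (75 mm by 190 mm) begins 51 mm behind the grasp point.
Start: joints at [-1.307, 0.333, 0.04, 1.465, -0.013, 1.343, -0.059], TCP at [230.68, 607.66, 233.546] pointing down, gripper open.
Joint ranges: [-2.58, 2.58], [-0.38, 2.09], [-1.3, 1.39], [0.25, 2.4], [-1.5, 4.64], [0.08, 2.09], [-2.65, 2.65]. Speed limits (rad/s): [2.22, 2.22, 2.79, 2.79, 3.14, 3.14, 3.14].

### API

Orientations are given as a rotation vector (axis times angle).
In Python, from cell import env gives the robot as it stands.
- The arm moves only by the tool servo_tool, never from a script. Its argument "series" is one flat list of numbers, 7 for each row, row after row: the shift along the tool's x, y, z in m, then the turn, a rotation vector about the tool's x, y, z in rad, then the opening, from 0 (shut) to 1 (fully open). A call has 1 to 8 rows; each row shifts and turns the commanded pose from where the row before left it, along the tool's axes as they then stand; what a row does not reach is not made up. A row lasts 1/10 s, in which the tool goes at most 50 mm and 8.59 degrees, less where a joint would pass 70% of its speed; a pose out of reach is approached as far as the arm can. A call with a gripper value outside its range is refused whole. The fingers move at their own pace and stop on an object; "force" is the grip in N (left out, the last holds). Time passes only in rows, so rows that do not move let the fingers close. It gives the time, the measured TCP pose, the force and the opening at its end, in the units of the state.
- env.state(): the state, without advancing time (a new reading comes with each control period).
- env.grab_frame(name): name is "scene" or "top" or "wrist"; returns a dict with "color" (400x640x3 uint8, red, green, blue), "range_z" (400x640 float32, mm along the optical axis (not along the pixel's ray), 0 where there is no reading), "camera_matrix" (3x3 intrinsics, pixels), "rvec" (rotation vector, rad) and "tvec" (3), from world to camera coordinates, as OpenCV has them. Camera axes: x right, y down, z forward; pixel columns grow to the right and rows downward; lengths in mm; the calibration is good to about 2 mm. A picture is of the moment at which its call begins.
- env.job_done(): hands the job in, once; it reports no verdict.
The state is a dict: "time_s": time; "joint_pos": joint angles; "joint_vel": joint speeds; "tau": joint torques, N m; "position": TCP position; "eef_rot": TCP orientation; "wrist_force": force on the tool from outside, world axes, zero at the start; "torque": the same for the moment, N m; "width": finger opening in mm.
Only numpy, scipy, OpenCV 4.12 (cv2) and the standard library are available. Lean on these libraries where they do the work, as an engineer would, in place of code of your own. Each camera call takes 0.05 s, during which the arm holds its last target.

### The job

Two dark wooden cases with a barrel bolt on the lid stand on the bench, both unbolted. Bolt the larger one: lift the bolt's handle out of its notch, slide the bolt across into the keep on the other lid leaf, and lower the handle fully into the other notch, then let go. Leave the smaller case's bolt as it is.

Things in the scene. Friction and masses are not known exactly. Their poses are not given: they have to be found in the camera images.
- knob (a point): Centre of 18 mm brass ball on the bolt handle of the LARGER case (fixed; dark wood, 120 deep, 200 wide, 60 mm high). Handle down: 97 mm above the bench; pinch from above, fingers either side along the rod, 20 mm clear all round. y: along the rod to the keep, the way to slide (robot's left, case yaw +-0.25 rad). Handle down, x is level, away from the robot, z up; both turn with the handle about y.
- bolt (a joint): Slide of that bolt in m: 0 drawn, 0.072 home in the keep, a steel block on the left lid leaf; stops at both ends, friction 1 N. A steel guide 20 mm in front of the rod, 34 mm high over the lid, has two 20 mm notches with a 40 mm tooth between: the 8 mm stem can lie down at 0 to 0.012 (open) and 0.060 to 0.072 (closed). Starts at 0.002 to 0.010.
- bolt_handle (a joint): Swing of that handle about the level rod in rad: 0 lying in a notch (pointing to the robot side, 20 deg above level), 1.2 straight up (stop); above 0.55 the stem clears the tooth. The ball's centre is 50 mm from the rod's axis; the axis lies 80 mm above the bench, 47 mm behind and 17 mm below the lying ball. Let go, the handle falls by its own weight. Starts at 0.
- small_knob (a point): Centre of the 13 mm brass ball on the bolt handle of the SMALLER case, a look-alike (85 deep, 140 wide, 45 mm high, bolt 0.7 times as large), also unbolted: leave it as it is. The cases stand on the left and right of the bench, either way round. Handle down, this ball is 71 mm above the bench. Axes as for the other ball.

How it is judged:
By the outcome, as a careful person would: the job done as asked, in the order asked, and still so for the second after the job is handed in, with the robot touching nothing.
It also fails if it takes over 42 s, if anything falls off the work surface, if the arm or the gripper's body presses on something with over 40 N, if the wrist force passes 120 N, or if a joint passes its speed limit or range.

## Working session

There is one attempt and no reset: what is moved stays moved. The work goes in short steps, Python scripts to look and compute and a tool call to move; the robot and the scene stay as the last step left them, time stands still between calls to the robot, and variables do not carry over. Pictures are saved under pics/ and viewed, and the job is handed in when it is done.

Besides the shell and the picture viewer there is one more tool, called after "Request:" by a JSON object that holds its "name" and its "arguments", one argument or row to a line. servo_tool: Moves the arm, as the interface text tells. Its arguments: {"type":"object","properties":{"series":{"type":"array","items":{"type":"number"}},"force":{"type":"number"}},"required":["series"]}

```bash
mkdir -p pics; cat > h.py <<'E'
import numpy as np,cv2,pickle
from cell import env
from scipy.spatial.transform import Rotation as R
def grab(n,tag):
    f=env.grab_frame(n); pickle.dump(f,open(f'pics/{tag}.pkl','wb'))
    cv2.imwrite(f'pics/{tag}.png',f['color'][:,:,::-1]); return f
def load(tag): return pickle.load(open(f'pics/{tag}.pkl','rb'))
def crop(tag,u0,v0,u1,v1,s):
    f=load(tag); c=f['color'][v0:v1,u0:u1,::-1]
    cv2.imwrite(f'pics/{tag}_c{u0}_{v0}.png',cv2.resize(c,None,fx=s,fy=s,interpolation=cv2.INTER_CUBIC))
def ray(f,u,v):
    M=R.from_rotvec(np.ravel(f['rvec'])).as_matrix();t=np.ravel(f['tvec']);K=f['camera_matrix']
    return M.T@(np.linalg.inv(K)@[u,v,1]), -M.T@t
def at_z(f,u,v,z):
    d,o=ray(f,u,v); return o+d*(z-o[2])/d[2]
def at_d(f,u,v,r=0):
    d,o=ray(f,u,v); return o+d*f['range_z'][int(round(v)),int(round(u))]+0*r
E
python3 - <<'E'
from h import *
for n in ['scene','top']: grab(n,n+'0')
s=env.state(); print(s)
print(R.from_rotvec(s['eef_rot']).as_matrix().round(3), env.tcp_to_tips)
E
```

```text
{'time_s': 0.1, 'joint_pos': array([-1.30720956,  0.33387025,  0.03988457,  1.46621454, -0.01337995,
        1.34330803, -0.05847949]), 'joint_vel': array([ 0.00141148, -0.00030268,  0.00082512, -0.00131658,  0.00046005,
       -0.00077088,  0.00046848]), 'tau': array([ 4.11727116e-03, -6.57822490e+01,  1.33970864e+00, -4.04709578e+01,
       -5.96870086e-02,  4.11214703e-02,  8.93363540e-05]), 'position': array([230.55858252, 607.27850028, 232.71345568]), 'eef_rot': array([-1.36026561, -0.93709098,  0.93905158]), 'wrist_force': array([0.49063137, 0.01347568, 0.48623237]), 'torque': array([-0.00677658, -0.03036254, -0.03013541]), 'width': 87.03871890266025}
[[ 0.355 -0.    -0.935]
 [ 0.935 -0.001  0.355]
 [-0.002 -1.    -0.   ]] 11.0
```

View pics/scene0.png

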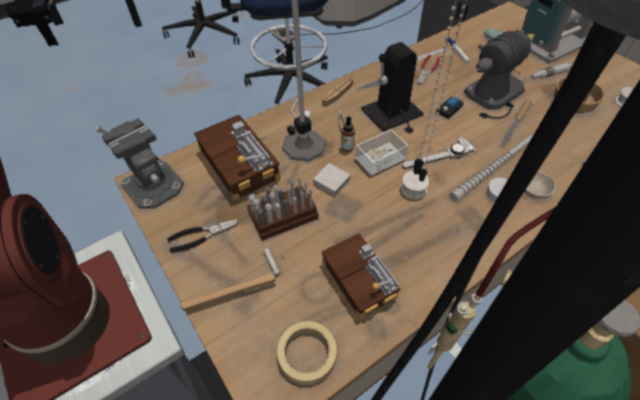

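View pics/top0.png

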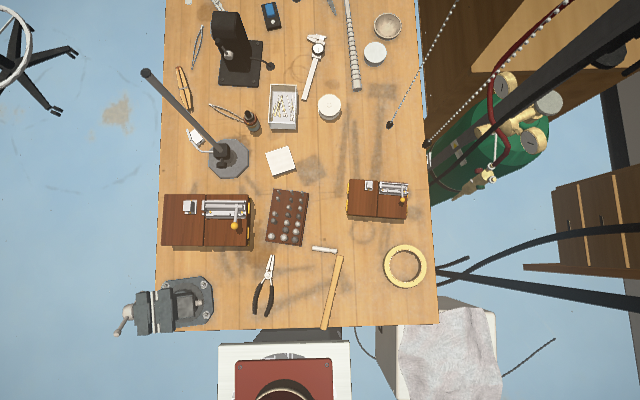

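The top view shows the larger case on the left at about (208,220) with its knob near (234,225), and the smaller case on the right at about (378,200). A tall stand stands behind the larger case at (228,158).

```bash
python3 - <<'E'
from h import *
f=load('top0'); crop('top0',150,180,270,260,6); crop('scene0',180,100,300,220,5)
d,o=ray(f,320,200); print('cam',o,d)
for u,v,z in [(234,225,97),(402,199,71),(228,158,0),(146,72,300)]:
    print(at_z(f,u,v,z).round(1), at_d(f,u,v).round(1))
s=load('scene0')
for u,v in [(302,125),(297,60),(295,5),(240,160)]: print('scene',at_d(s,u,v).round(1))
for u,v in [(146,72),(180,110),(210,145),(180,150)]: print('pole',at_d(f,u,v).round(1))
st=env.state()['position'];
M=R.from_rotvec(np.ravel(f['rvec'])).as_matrix();p=f['camera_matrix']@(M@st+np.ravel(f['tvec']));print(p[:2]/p[2])
E
```

```text
cam [361.44348585 -97.23764082 945.38282279] [ 0.1414282  -0.00247822 -0.99017778]
[431.1  98.4  97. ] [430.5  96.7 104.5]
[ 482.8 -293.1   71. ] [ 481.9 -291.6   77.6]
[614.8 137.6   0. ] [596.3 120.4  69. ]
[704.2 217.7 300. ] [611.  132.1 475.4]
scene [601.3 118.7  88.6]
scene [606.9 131.  254.6]
scene [609.6 129.3 371.7]
scene [424.8  92.1 101.8]
pole [611.  132.1 475.4]
pole [606.4 132.  351.3]
pole [650.9 184.8   2.1]
pole [640.2 263.9   1.2]
[-58.31413615 336.23392579]
```

```bash
ls pics
```

```text
scene0.pkl
scene0.png
scene0_c180_100.png
top0.pkl
top0.png
top0_c150_180.png
```

View pics/top0_c150_180.png

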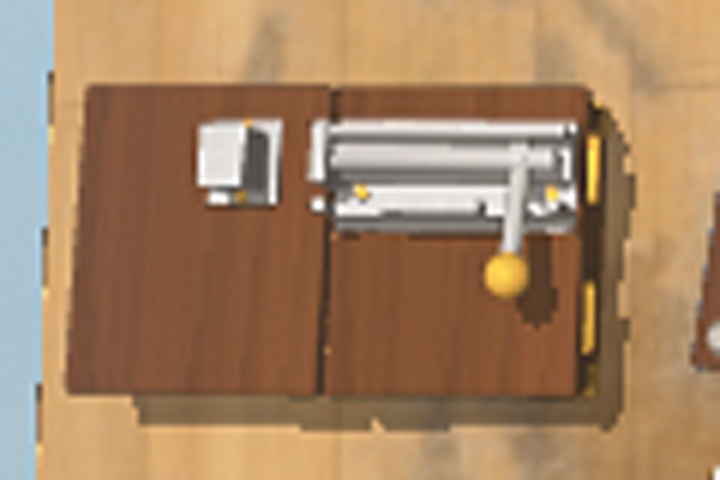

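View pics/scene0_c180_100.png

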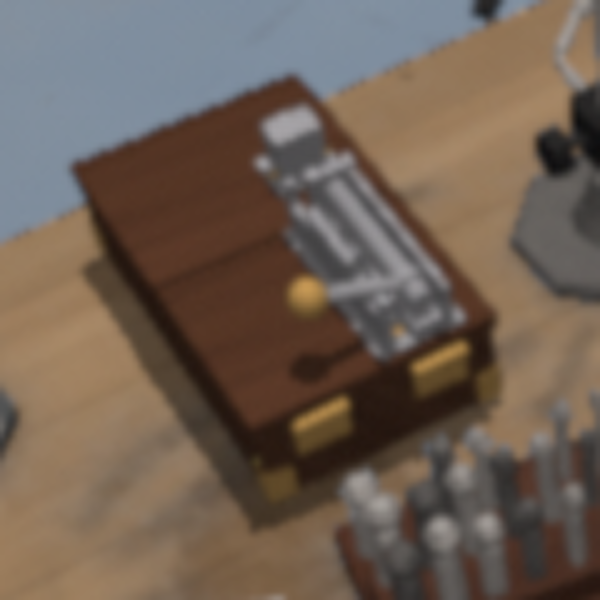

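The enlarged crop puts the knob at about (234.1, 225.4), with its stem lying in the right-hand notch and the keep block to the left. Next I measure the case yaw, the heights of obstacles and the knob centre.

```bash
python3 - <<'E'
from h import *
f=load('top0')
px=lambda a,b:((a+.5)/6-.5+150,(b+.5)/6-.5+180)
P={k:at_z(f,*px(*v),60) for k,v in dict(bl=(88,86),br=(588,86),fl=(67,393),fr=(578,396),gt=(328,90),gb=(322,394)).items()}
for k,v in P.items(): print(k,v.round(1))
for a,b in [('br','bl'),('fr','fl'),]:
    d=P[b]-P[a]; print(a,b,np.linalg.norm(d).round(1),'yaw',np.arctan2(-d[0],d[1]).round(3))
for a,b in [('fr','br'),('fl','bl'),('gb','gt')]:
    d=P[b]-P[a]; print(a,b,np.linalg.norm(d).round(1),'yaw',np.arctan2(d[1],d[0]).round(3))
# knob by depth & color, both cams
for t,c in [('top0',(234,225)),('scene0',(241,159))]:
    g=load(t);C=g['color'].astype(int);m=np.zeros(C.shape[:2],bool);u,v=c
    m[v-7:v+8,u-7:u+8]=True
    m&=(C[...,0]-C[...,2]>70)&(C[...,0]>150)
    ys,xs=np.nonzero(m);print(t,len(xs),xs.mean(),ys.mean(),at_z(g,xs.mean(),ys.mean(),97).round(1))
# rod edges: end points at z=80
for a,b in [((340,153),(560,158))]:
    A,B=at_z(f,*px(*a),88),at_z(f,*px(*b),88);d=A-B;print('rod',A.round(1),B.round(1),'yaw',np.arctan2(-d[0],d[1]).round(3))
print('stem on rod',at_z(f,*px(517,155),88).round(1))
# heights grid
V,U=np.mgrid[0:400,0:640];Z=f['range_z'];K=f['camera_matrix'];M=R.from_rotvec(np.ravel(f['rvec'])).as_matrix()
W=(np.stack([(U-K[0,2])/K[0,0]*Z,(V-K[1,2])/K[1,1]*Z,Z],-1)-np.ravel(f['tvec']))@M
W=W[(Z>0)]
for x in range(150,700,50):
    print(x,[int(W[(abs(W[:,0]-x-25)<25)&(abs(W[:,1]-y-25)<25),2].max(initial=-99)) for y in range(-150,450,50)])
E
```

```text
bl [514.3 276.5  60. ]
br [508.1  74.6  60. ]
fl [391.8 280.4  60. ]
fr [384.7  78.5  60. ]
gt [509.7 179.4  60. ]
gb [388.5 179.4  60. ]
br bl 202.0 yaw -0.031
fr fl 202.0 yaw -0.035
fr br 123.4 yaw -0.032
fl bl 122.6 yaw -0.032
gb gt 121.2 yaw -0.001
top0 43 233.8139534883721 225.1627906976744 [430.7  98.8  97. ]
scene0 24 240.91666666666666 157.91666666666666 [430.9 100.9  97. ]
rod [480.1 165.5  88. ] [475.5  80.   88. ] yaw -0.053
stem on rod [477.2  96.7  88. ]
150 [26, 27, 3, 2, 3, 3, 4, 15, 14, -99, -99, -99]
200 [28, 28, 4, 15, 16, 5, 134, 155, 156, 137, 85, -99]
250 [30, 3, 5, 13, 15, 3, 134, 157, 156, 88, 81, -99]
300 [28, 3, 3, 16, 3, 4, 21, 141, 17, 3, -99, -99]
350 [26, 18, 95, 63, 64, 64, 63, 65, 64, 2, -99, -99]
400 [4, 93, 97, 74, 108, 107, 66, 64, 65, 3, -99, -99]
450 [3, 95, 97, 72, 98, 98, 94, 93, 64, 5, -99, -99]
500 [4, 94, 91, 68, 63, 64, 63, 63, 63, 4, -99, -99]
550 [3, 3, 24, 24, 18, 93, 92, 4, 4, 3, -99, -99]
600 [4, 4, 24, 25, 19, 476, 91, 88, 5, 3, -99, -99]
650 [3, 4, 49, 48, 102, 18, 16, 90, 4, 4, -99, -99]
```

Checks agree: the case measures 202 x 122 (given 200 x 120), yaw is about -0.033, and the knob is at about (431, 99, 97). The vise tops out at 157 and the pole is at (608, 131). First I turn the tool so the jaws lie along the rod, then travel across.

Request:
{"name": "servo_tool", "arguments": {
  "series": [0,0,0,0,-0.11,0,0.7,0,0,0,0,-0.11,0,0.7,0,0,0,0,-0.11,0,0.7,-0.03,0,-0.013,0,0,0,0.7,-0.04,0,-0.017,0,0,0,0.7,-0.04,0,-0.017,0,0,0,0.7,-0.04,0,-0.017,0,0,0,0.7,-0.04,0,-0.017,0,0,0,0.7],
  "force": 12
}}

```text
time_s: 0.9
position: [305.7, 413.2, 233.2]
eef_rot: [-1.225, -1.185, 1.185]
wrist_force: [0.5, 0.1, -1.1]
width: 61.2
```

Request:
{"name": "servo_tool", "arguments": {
  "series": [-0.04,0,-0.017,0,0,0,0.7,-0.04,0,-0.017,0,0,0,0.7,-0.04,0,-0.017,0,0,0,0.7,-0.04,0,-0.017,0,0,0,0.7,-0.04,0,-0.017,0,0,0,0.7,-0.04,0,-0.017,0,0,0,0.7,-0.04,0,-0.017,0,0,0,0.7,0,0,0,0,0,0,0.7]
}}

```text
time_s: 1.7
position: [416.7, 125.9, 233.7]
eef_rot: [-1.229, -1.179, 1.179]
wrist_force: [-0.7, 0.6, -0.5]
width: 61.4
```

```bash
cat > rel.py <<'E'
from h import *
import sys
s=env.state();Rm=R.from_rotvec(s['eef_rot']).as_matrix()
k=np.array([float(a) for a in sys.argv[1:4]])
print('t',s['time_s'],'pos',s['position'].round(1),'w',s['width'].round(1),'F',s['wrist_force'].round(1))
print(Rm.round(3)); print('target in tool (mm):',(Rm.T@(k-s['position'])).round(1))
E
python3 rel.py 431 99 89
```

```text
Traceback (most recent call last):
  File "rel.py", line 5, in <module>
    print('t',s['time_s'],'pos',s['position'].round(1),'w',s['width'].round(1),'F',s['wrist_force'].round(1))
                                                           ^^^^^^^^^^^^^^^^
AttributeError: 'float' object has no attribute 'round'
```

```bash
sed -i "s/s\['width'\].round(1)/round(s['width'],1)/" rel.py; python3 rel.py 431 99 89; python3 -c "
from h import *
f=grab('wrist','w1')
M=R.from_rotvec(np.ravel(f['rvec'])).as_matrix();p=f['camera_matrix']@(M@np.array([431,99,97])+np.ravel(f['tvec']));print(p[:2]/p[2])"
```

```text
t 1.7 pos [416.7 125.9 233.7] w 61.4 F [-0.7  0.6 -0.5]
[[ 0.041  0.    -0.999]
 [ 0.999 -0.     0.041]
 [-0.    -1.    -0.   ]]
target in tool (mm): [-26.2 144.7 -15.3]
[292.95029117 201.6395606 ]
```

View pics/w1.png

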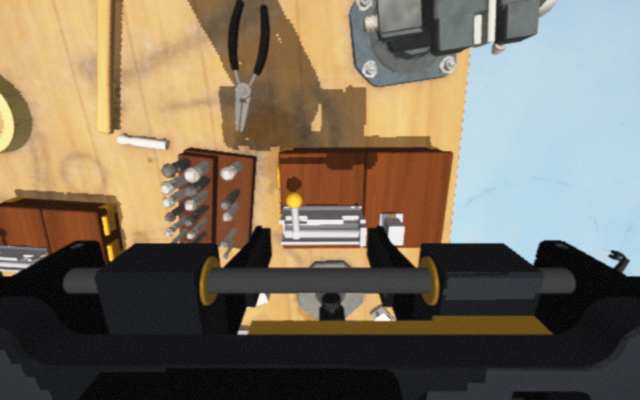

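```bash
python3 - <<'E'
from h import *
crop('w1',270,140,460,255,4)
f=load('w1')
C=f['color'].astype(int);m=np.zeros((400,640),bool);m[190:211,284:306]=1
m&=(C[...,0]-C[...,2]>80)&(C[...,0]>140)
y,x=np.nonzero(m);print(len(x),x.mean(),y.mean(),at_z(f,x.mean(),y.mean(),97),x.min(),x.max(),y.min(),y.max())
E
```

```text
283 293.63604240282683 199.3321554770318 [428.41234938  99.91564969  97.        ] 284 305 190 207
```

View pics/w1_c270_140.png

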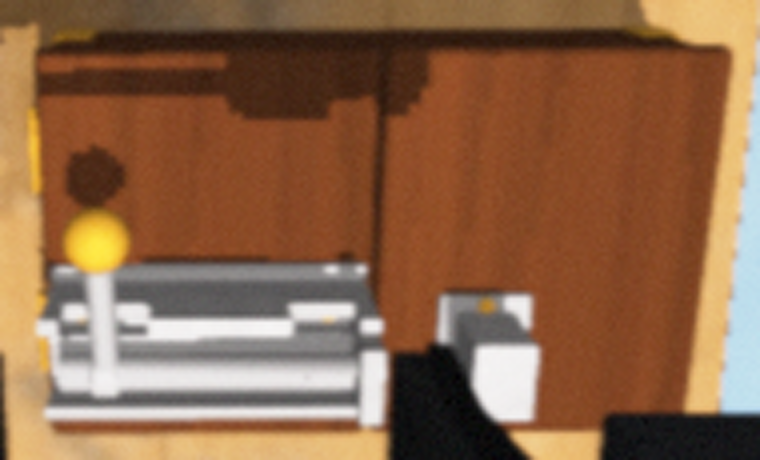

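The wrist view shows the knob at (294, 200), against the predicted (293, 202). That puts it at about (430, 99.5). Next I move above it and descend.

Request:
{"name": "servo_tool", "arguments": {
  "series": [-0.013,0,-0.007,0,0,0,0.6,-0.0127,0.02,-0.0073,0,0,0,0.6,0,0.035,0,0,0,0,0.6,0,0.035,0,0,0,0,0.6,0,0.025,0,0,0,0,0.6,0,0,0,0,0,0,0.6]
}}

```text
time_s: 2.35
position: [426.0, 105.3, 115.6]
eef_rot: [-1.222, -1.181, 1.191]
wrist_force: [-0.6, 0.3, 0.5]
width: 52.5
```

```bash
python3 rel.py 430 99.5 89; python3 -c "
from h import *
f=grab('wrist','w2');grab('scene','s2');crop('s2',180,100,300,220,5)"
```

```text
t 2.35 pos [426.  105.3 115.6] w 52.5 F [-0.6  0.3  0.5]
[[ 0.031 -0.005 -0.999]
 [ 1.    -0.003  0.031]
 [-0.003 -1.     0.005]]
target in tool (mm): [-5.6 26.6 -4.3]
```

View pics/w2.png

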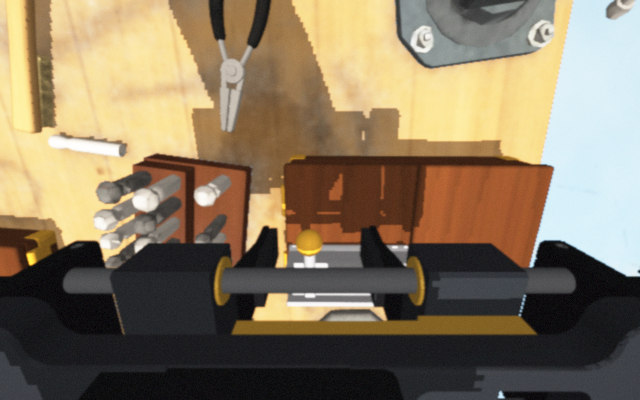

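View pics/s2_c180_100.png

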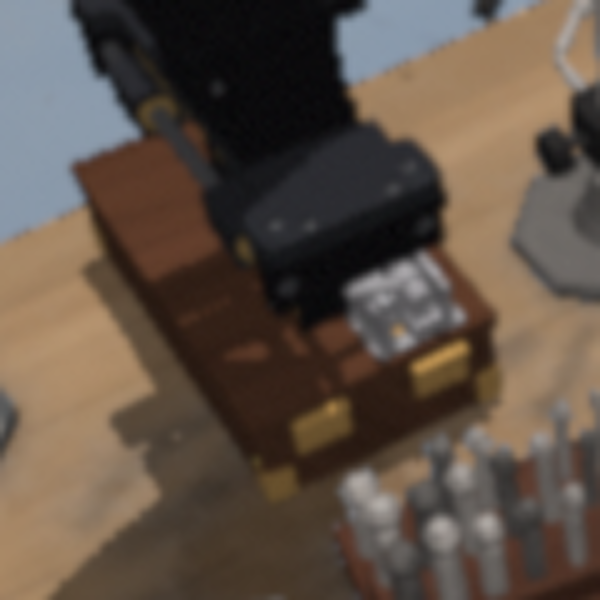

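The wrist view shows the knob at (308,241), between the jaws and slightly to the right. Near the inner reach the rows are speed limited, so I use smaller steps.

Request:
{"name": "servo_tool", "arguments": {
  "series": [-0.0028,0,-0.0022,0,0,0,0.6,-0.0028,0,-0.0022,0,0,0,0.6,0,0.007,0,0,0,0,0.6,0,0.007,0,0,0,0,0.6,0,0.007,0,0,0,0,0.6,0,0.006,0,0,0,0,0.6,0,0,0,0,0,0,0.6]
}}

```text
time_s: 3.15
position: [432.1, 99.2, 90.5]
eef_rot: [-1.224, -1.183, 1.187]
wrist_force: [0.3, -0.2, -1.1]
width: 52.3
```

```bash
python3 rel.py 430 99.5 89; python3 -c "
from h import *
f=grab('wrist','w3');
for t,u,v in [('w2',308.5,241.5)]: print(at_z(load(t),u,v,97))
crop('w3',220,200,440,340,3)"
```

```text
t 3.15 pos [432.1  99.2  90.5] w 52.3 F [ 0.3 -0.2 -1.1]
[[ 0.033 -0.002 -0.999]
 [ 0.999 -0.001  0.033]
 [-0.001 -1.     0.002]]
target in tool (mm): [0.2 1.5 2.1]
[428.38349698  99.89976395  97.        ]
```

View pics/w3_c220_200.png

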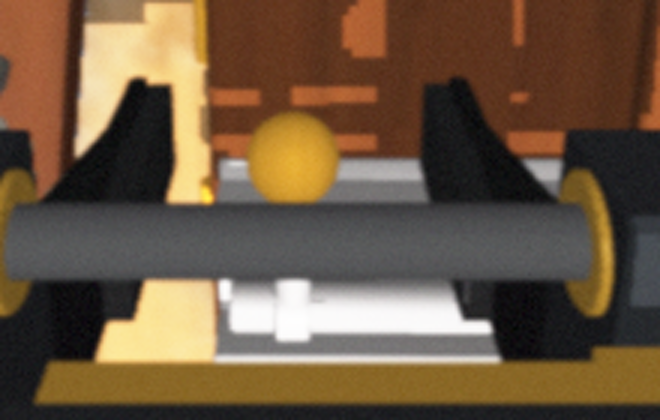

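The ball sits between the jaws at crop (293,160), with the jaw midline at about 298. I make a small correction and close.

Request:
{"name": "servo_tool", "arguments": {
  "series": [0,0.0015,0.002,0,0,0,0.6,0,0,0,0,0,0,0.3,0,0,0,0,0,0,0,0,0,0,0,0,0,0,0,0,0,0,0,0,0,0,0,0,0,0,0,0],
  "force": 15
}}

```text
time_s: 3.8
position: [430.9, 99.5, 90.1]
eef_rot: [-1.225, -1.185, 1.185]
wrist_force: [0.4, -0.4, 0.6]
width: 20.2
```

```bash
python3 rel.py 430 99.5 89
```

```text
t 3.8 pos [430.9  99.5  90.1] w 20.2 F [ 0.4 -0.4  0.6]
[[ 0.033  0.    -0.999]
 [ 0.999  0.     0.033]
 [ 0.    -1.    -0.   ]]
target in tool (mm): [-0.1  1.1  0.9]
```

Request:
{"name": "servo_tool", "arguments": {
  "series": [0,0,0,0,0,0,0,0,0,0,0,0,0,0]
}}

```text
time_s: 4.0
position: [430.9, 99.5, 90.1]
eef_rot: [-1.225, -1.185, 1.185]
wrist_force: [-0.0, -0.5, 0.4]
width: 16.3
```

Request:
{"name": "servo_tool", "arguments": {
  "series": [0,0,0,0,0,0,0,0,0,0,0,0,0,0]
}}

```text
time_s: 4.2
position: [430.9, 99.5, 90.1]
eef_rot: [-1.225, -1.185, 1.185]
wrist_force: [0.0, -0.9, 1.1]
width: 16.6
```

```bash
python3 -c "
from h import *
f=grab('wrist','w4');crop('w4',220,200,440,340,3)"
```

```text
(no output)
```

View pics/w4_c220_200.png

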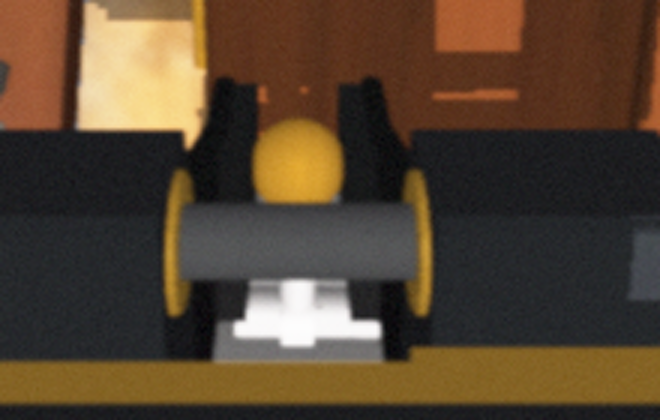

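The ball is pinched at crop (298,162). The width of 16.6 against 18 points to soft pads. Next I lift along the 50 mm arc to a swing of about 0.8.

Request:
{"name": "servo_tool", "arguments": {
  "series": [0,-0.0046,-0.002,0,0,0,0,0,-0.0044,-0.0024,0,0,0,0,0,-0.0041,-0.0028,0,0,0,0,0,-0.0038,-0.0032,0,0,0,0,0,-0.0035,-0.0036,0,0,0,0,0,-0.0031,-0.0039,0,0,0,0,0,-0.0027,-0.0042,0,0,0,0,0,-0.0023,-0.0044,0,0,0,0]
}}

```text
time_s: 5.05
position: [457.6, 98.6, 118.8]
eef_rot: [-1.225, -1.185, 1.185]
wrist_force: [-1.6, -0.5, -0.4]
width: 16.6
```

```bash
python3 rel.py 457.4 99.5 118.5;python3 -c "
from h import *
f=grab('wrist','w5');crop('w5',220,200,440,340,3)"
```

```text
t 5.05 pos [457.6  98.6 118.8] w 16.6 F [-1.6 -0.5 -0.4]
[[ 0.033 -0.    -0.999]
 [ 0.999 -0.     0.033]
 [-0.    -1.     0.   ]]
target in tool (mm): [0.9 0.3 0.3]
```

View pics/w5_c220_200.png

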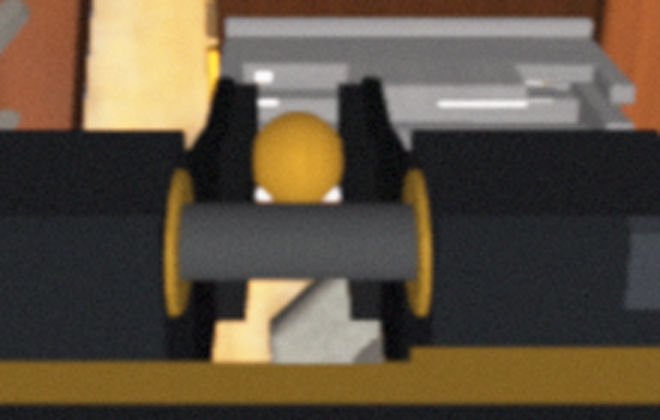

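The ball stayed in the jaws and the handle is up. Forces are about 2 N. Next I slide along tool +x.

Request:
{"name": "servo_tool", "arguments": {
  "series": [0.007,0,0,0,0,0,0,0.007,0,0,0,0,0,0,0.007,0,0,0,0,0,0,0.007,0,0,0,0,0,0,0.007,0,0,0,0,0,0,0.007,0,0,0,0,0,0,0.007,0,0,0,0,0,0,0.007,0,0,0,0,0,0]
}}

```text
time_s: 5.9
position: [459.1, 155.2, 118.5]
eef_rot: [-1.225, -1.185, 1.185]
wrist_force: [-0.9, -0.4, -0.1]
width: 16.6
```

Request:
{"name": "servo_tool", "arguments": {
  "series": [0.002,0,0,0,0,0,0,0.002,0,0,0,0,0,0,0,0,0,0,0,0,0]
}}

```text
time_s: 6.2
position: [459.3, 158.9, 118.5]
eef_rot: [-1.224, -1.185, 1.185]
wrist_force: [-1.4, 0.3, -0.7]
width: 16.9
```

```bash
python3 rel.py 457.4 99.5 118.5;python3 -c "
from h import *
f=grab('wrist','w6');f=grab('top','t6');crop('t6',150,180,270,260,6)"
```

```text
t 6.2 pos [459.3 158.9 118.5] w 16.9 F [-1.4  0.3 -0.7]
[[ 0.033  0.    -0.999]
 [ 0.999  0.     0.033]
 [ 0.    -1.    -0.   ]]
target in tool (mm): [-59.4   0.   -0.1]
```

View pics/w6.png

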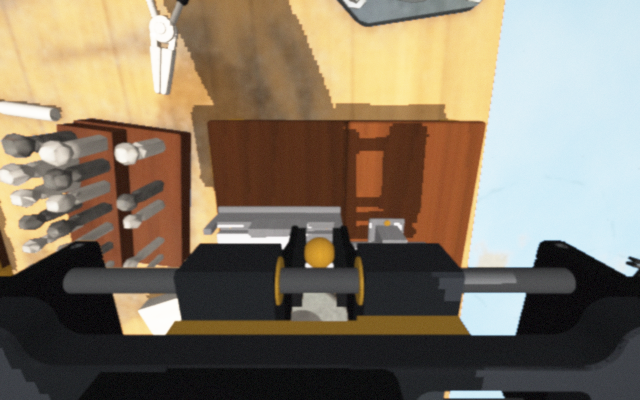

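The bolt has moved about 60 mm, so s is between 62 and 70. I creep on to feel the end stop.

Request:
{"name": "servo_tool", "arguments": {
  "series": [0.0015,0,0,0,0,0,0,0.0015,0,0,0,0,0,0,0,0,0,0,0,0,0]
}}

```text
time_s: 6.6
position: [459.4, 161.7, 118.6]
eef_rot: [-1.225, -1.185, 1.185]
wrist_force: [-1.2, -0.3, -0.5]
width: 16.2
```

Request:
{"name": "servo_tool", "arguments": {
  "series": [0.0015,0,0,0,0,0,0,0.001,0,0,0,0,0,0,0,0,0,0,0,0,0]
}}

```text
time_s: 6.9
position: [459.4, 164.3, 118.5]
eef_rot: [-1.224, -1.185, 1.185]
wrist_force: [-0.4, -0.3, -0.2]
width: 16.3
```

Request:
{"name": "servo_tool", "arguments": {
  "series": [0.001,0,0,0,0,0,0,0.001,0,0,0,0,0,0,0,0,0,0,0,0,0]
}}

```text
time_s: 7.2
position: [459.5, 166.3, 118.5]
eef_rot: [-1.224, -1.185, 1.185]
wrist_force: [-1.0, 0.8, -0.5]
width: 16.4
```

Request:
{"name": "servo_tool", "arguments": {
  "series": [0.001,0,0,0,0,0,0,0.001,0,0,0,0,0,0,0,0,0,0,0,0,0]
}}

```text
time_s: 7.5
position: [459.3, 166.8, 118.4]
eef_rot: [-1.226, -1.183, 1.186]
wrist_force: [-3.0, -5.1, 1.9]
width: 16.3
```

The force rose to 5 N at y of about 166.7, which is the stop (s = 72, so the start was about 4). I back off about 4 mm.

Request:
{"name": "servo_tool", "arguments": {
  "series": [-0.0025,0,0,0,0,0,0,-0.0025,0,0,0,0,0,0,0,0,0,0,0,0,0]
}}

```text
time_s: 7.8
position: [459.5, 163.1, 118.6]
eef_rot: [-1.225, -1.185, 1.184]
wrist_force: [-0.2, -0.2, -0.8]
width: 16.3
```

Request:
{"name": "servo_tool", "arguments": {
  "series": [0,0.0023,0.0044,0,0,0,0,0,0.0027,0.0042,0,0,0,0,0,0.0031,0.0039,0,0,0,0,0,0.0035,0.0036,0,0,0,0,0,0.0038,0.0032,0,0,0,0,0,0.0041,0.0028,0,0,0,0,0,0.0044,0.0024,0,0,0,0,0,0.0046,0.002,0,0,0,0]
}}

```text
time_s: 8.6
position: [432.8, 164.1, 89.8]
eef_rot: [-1.225, -1.185, 1.185]
wrist_force: [1.1, -1.4, 14.5]
width: 16.6
```

```bash
python3 rel.py 433 163.1 90.1;python3 -c "
from h import *
f=grab('wrist','w7')"
```

```text
t 8.6 pos [432.8 164.1  89.8] w 16.6 F [ 1.1 -1.4 14.5]
[[ 0.033  0.    -0.999]
 [ 0.999  0.     0.033]
 [ 0.    -1.    -0.   ]]
target in tool (mm): [-1.  -0.3 -0.2]
```

View pics/w7.png

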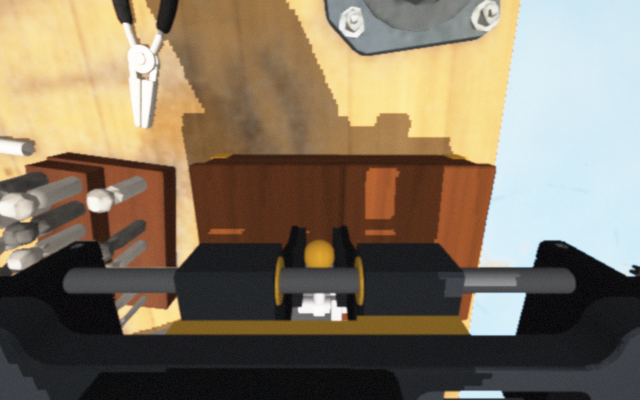

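The tool is at the starting height with a 14 N upward reaction, so the handle is seated at the notch bottom. I release and rise.

Request:
{"name": "servo_tool", "arguments": {
  "series": [0,-0.0005,0,0,0,0,0.2,0,0,0,0,0,0,0.4,0,0,0,0,0,0,0.5,0,0,0,0,0,0,0.5,0,-0.007,0,0,0,0,0.5,0,-0.012,0,0,0,0,0.5,0,-0.02,0,0,0,0,0.5,0,-0.02,0,0,0,0,0.5]
}}

```text
time_s: 9.45
position: [433.0, 163.9, 151.1]
eef_rot: [-1.225, -1.185, 1.185]
wrist_force: [0.8, 1.1, -0.4]
width: 43.5
```

Request:
{"name": "servo_tool", "arguments": {
  "series": [0,-0.03,0,0,0,0,0.5,0,-0.03,0,0,0,0,0.5,0,-0.03,0,0,0,0,0.5,0.03,0,0,0,0,0,0.5,0.04,0,0,0,0,0,0.5,0.04,0,0,0,0,0,0.5,0,0,0,0,0,0,0.5]
}}

```text
time_s: 10.15
position: [435.2, 279.4, 240.3]
eef_rot: [-1.221, -1.191, 1.189]
wrist_force: [0.1, 0.2, -0.3]
width: 43.6
```

```bash
python3 rel.py 433 163.1 90.1;python3 -c "
from h import *
f=grab('wrist','w8');f=grab('top','t8');f=grab('scene','s8');crop('s8',180,100,300,220,5);crop('t8',150,180,270,260,6)"
```

```text
t 10.15 pos [435.2 279.4 240.3] w 43.6 F [ 0.1  0.2 -0.3]
[[ 0.026  0.    -1.   ]
 [ 1.     0.001  0.026]
 [ 0.001 -1.    -0.   ]]
target in tool (mm): [-116.5  150.    -0.9]
```

View pics/w8.png

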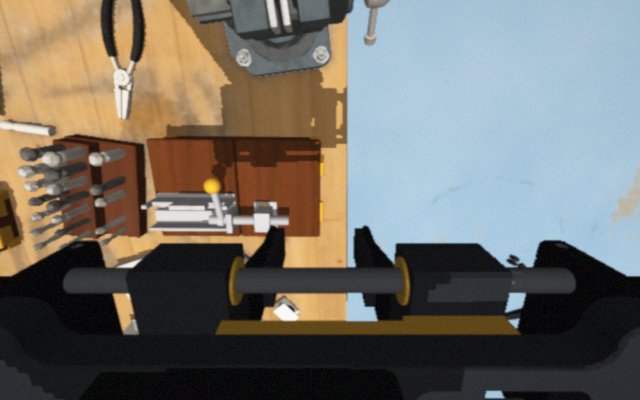

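View pics/t8_c150_180.png

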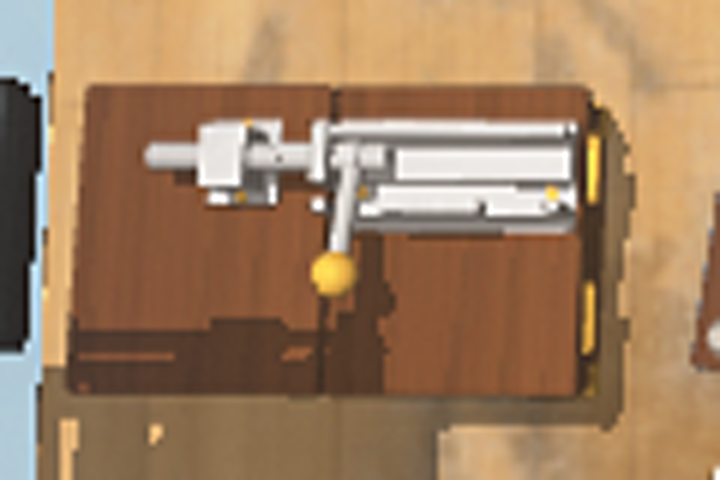

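View pics/s8_c180_100.png

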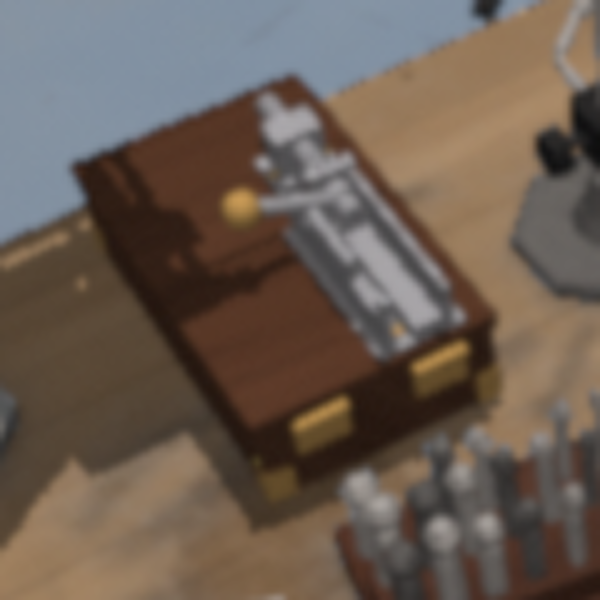

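All three views show the rod through the keep and the ball lying toward the robot (top crop (334,273), row 275 before). I check the ball's height, then hand in.

```bash
python3 - <<'E'
from h import *
for t,u,v in [('t8',205.2,225.1),('s8',227.7,141.0)]:
    g=load(t);print(t,at_z(g,u,v,97).round(1),at_d(g,u,v).round(1))
for t in('top0','t8'):print(at_d(load(t),402,199).round(1))
print(env.job_done())
E
```

```text
t8 [432.8 164.3  97. ] [432.2 162.2 103.9]
s8 [432.4 165.   97. ] [430.1 158.  103.7]
[ 481.9 -291.6   77.6]
[ 482.1 -292.    75.7]
the job is handed in; nothing more can be done
None
```

The larger case is bolted and the job is handed in, at about 10 s on the robot's clock.

I pinched the ball, swung the handle up to about 0.8 rad and slid the bolt until I felt the end stop (about 5 N). I then backed off about 3–4 mm, lowered the handle into the closed notch (about 14 N seating force), let go and moved clear.

**Last checks:**
- **Bolt:** the rod passes through the keep in the wrist, top and scene pictures. The slide is at about 68–70 mm, estimated from where I felt the stop; the closed range is 60–72.
- **Handle:** both fixed cameras put the ball at about (432.5, 164.5). Its top reads 104 mm above the bench, which matches a ball lying at 97 mm.
- **Smaller case:** I never went near it, and its knob reads the same position as at the start, to about 2 mm in height.
- **Robot:** it was touching nothing at the end, and the wrist force was about 0 N.

**Small disagreements, none of which affected the outcome:**
- The grip read 16.3 to 16.9 mm on the 18 mm ball; I took this to be soft pads.
- The wrist camera placed the knob 2 to 3 mm nearer the robot than the fixed cameras did.

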